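# Refit the laundry disc filter and hold its cover at the bleed mark

### The job

Reassemble the disc filter on the laundry bench: thread the orange ring and then the black ring down the post, each fully home. Then drop the blue cover over them so that its lugs go down through the slots of the collar, and twist it clockwise (seen from above) to the yellow marks, half way to the lock and before the click, and finish still holding its handle there. Never turn it on into the lock, and leave the jar, spanner and cork block alone.

Things in the scene. Friction and masses are not known exactly. Their poses are not given: they have to be found in the camera images.
- base: Grey round filter base fixed to the bench; origin at the centre of its underside, z up along the post. Foot 106 mm across, 8 mm thick; central hub 48 mm across, its top 34 mm above the bench; collar 100 mm outside, 90 mm inside, top at 27 mm. Two short pipe ports, axes 13 mm high, reach out to 77 mm on +x and -x.
- post_tip (a point): Tip of the steel post on the base's axis, 82 mm above the bench. The post stands on the hub, 16 mm in diameter up to 68 mm above the bench, then tapers to 6 mm at the tip.
- slot (a point): One of the collar's two open slots (on base +y; the other, the same, on -y), this point on the channel floor 8 mm above the bench, 40 mm from the axis. The collar's inward lips (opening 72 mm across, 19 to 27 mm above the bench) leave slots 22 mm wide at the lips' inner edge. White marks on the rim here. The cover's lugs go down here, then turn clockwise seen from above under the lips.
- half_mark (a point): Yellow mark on the collar's rim, 27 mm above the bench, 44 mm from the axis, 45 degrees clockwise from the +y slot; the other one is opposite. A lug (and the handle end above it) turned to here is half way. Steel bumps start to resist the lugs about 54 degrees past the slots.
- lock_mark (a point): Red mark on the collar's rim, 27 mm above the bench, 44 mm from the axis, on base +x (another on -x): the locked position, 90 degrees clockwise from the slots. It clicks at about 85 degrees; solid stops at 92 degrees and, the other way, right behind the slots.
- orange_center (a point): Centre of the orange ring, half-way up (9 mm above its underside); loose, lies flat on the bench. Outer diameter 48 mm, hole 22 mm, 18 mm high, z its axis. Goes first: home, its underside rests on the hub, so this point is 43 mm above the base's origin.
- black_center (a point): Centre of the black ring, half-way up (9 mm above its underside); same size as the orange ring, loose, flat on the bench. Goes second: home, it rests on the orange ring, this point 61 mm above the base's origin.
- cover_grip (a point): Centre of the yellow bar handle on the blue cover, on the cover's axis, 105 mm above its lower edge. Handle 60 mm long (along x), 16 mm thick (y), 40 mm high, its foot on the cup's top 85 mm above the lower edge. Loose, stands on the bench. When the cover is fully down in the collar this point is 113 mm above the base's origin (3 mm of play upwards under the lips).
- cover_rim (a point): Centre of the cover's open lower edge: a blue cup upside down, 66 mm outside, 58 mm inside diameter, 80 mm deep inside, 0.15 to 0.25 kg. Two yellow lugs at this edge in line with the handle (on +x and -x; it fits either way round), 14 mm wide, 8 mm high, reach 42 mm from the axis; a yellow stripe above each. To insert, the handle lies along the line of the slots.
- jar_center (a point): Amber jar, 60 mm across, 90 mm high, its centre; loose, leave alone.
- spanner_grip (a point): Steel spanner, about 160 mm long, lying flat, the middle of its handle; loose, leave alone.
- block_center (a point): Cork sanding block 50 x 90 x 30 mm, its centre; loose, leave alone.
Things that resemble listed ones, but are neither listed nor needed, are in the scene too. Of the things like the part that bears black_center, leave any that is purple or turquoise; of the rest the smaller one is meant.

How it is judged:
By the outcome, as a careful person would: the job done as asked, in the order asked, and still so for the second after the job is handed in, while the arm keeps its last pose, push and grip.
It also fails if it takes over 72 s, if anything falls off the work surface, if the arm or the gripper's body presses on something with over 40 N, if the wrist force passes 120 N, or if a joint passes its speed limit or range.

### The arm

A 6-joint arm with a two-finger parallel gripper is mounted at the origin on the work surface. World frame = base frame: x ahead of the robot, y to its left, z up, the work surface at z = 0. Lengths are in m, angles in rad, forces in N, time in s.
With the tool pointing down it reaches from about 0.35 to 0.775 m from the base axis. Payload 5.5 kg.
Tool frame: the origin (TCP) lies between the finger pads; the fingertips stand 11 mm ahead of it and the grasp point (between the pads) lies 8 mm behind it (tips_ahead is the distance from the TCP to the fingertips, in m); z points along the fingers, y is the line along which they close (so a half turn about z gives the same grasp; the last joint's range is limited). The gripper opens to 85 mm and grips with 20 to 120 N. Pads are 22 mm wide; open, the fingers measure 114 mm over their backs; the gripper's body (76 mm by 85 mm) begins 54 mm behind the grasp point. The pads swing forward as they close: fully open they stand 13 mm farther back than shut.
Start: joints at [0.971, 0.313, 0.046, 1.304, 0, 1.431], TCP at [0.255, 0.515, 0.242] pointing down, gripper open.
Joint ranges: [-2.76, 2.76], [-0.86, 1.69], [-1.03, 1.26], [-2.2, 2.34], [-1.47, 1.5], [-3.14, 3.14]. Speed limits (rad/s): [2.57, 2.57, 3.14, 3.14, 3.14, 3.14].

### API

Orientations are given as a unit quaternion [w, x, y, z].
In Python, from workcell import * gives the robot as it stands. The module is installed in compiled form; this text tells all that it offers.
- The arm moves only by the tool jog_arm, never from a script. Its argument "moves" is a list of rows, each an object with "fingers": the closure, from 0 (fully open) to 1 (shut); "slide": the shift along the tool's x, y, z in mm, a list of three; "angular": the turn, a rotation vector about the tool's x, y, z in degrees, a list of three. A call has 1 to 10 rows; each row is the pose to reach, as a shift and turn from the pose commanded when the call began, along the tool's axes at that moment; what a row does not reach only later rows make up. A row lasts 1/12 s, in which the tool goes at most 41.7 mm and 7.16 degrees, less where a joint would pass 70% of its speed; a pose out of reach is approached as far as the arm can. A call with a gripper value outside its range is refused whole. The fingers move at their own pace and stop on an object; "squeeze" is the grip in N (left out, the last holds). Time passes only in rows, so rows that repeat a pose let the fingers close. It gives the time, the measured TCP pose, the force, the opening and the grip force at its end, in the units of the state.
- get_state(): the state, without advancing time (a new reading comes with each control period).
- read_camera(name): name is "side" or "top"; returns a dict with "color" (384x512x3 uint8, red, green, blue), "fovy" (degrees; the focal length in pixels is half the picture's height over the tangent of half this angle, whatever the lens; pixels are square), "cx", "cy" (the principal point, pixels), "world_from_camera" (4x4, takes a point from camera to world coordinates). Camera axes: x right, y down, z forward; pixel columns grow to the right and rows downward; lengths in m; the calibration is good to about 2 mm. A picture is of the moment at which its call begins. There is no depth.
- hand_in(): hands the job in; it is judged then, once.
Trained networks look in a picture, given as the dict that the camera call returned (one of the last four; its "shot" number tells which), for a name from the list of things; names that differ only in an ending like _2 or _b are one class to them, and where a whole thing is asked for, a point or a joint stands for the part that bears it (a point fixed in the world has none). Each returns a list of dicts, best first, with "p" (0 to 1); they miss things now and then, are a little off and sometimes report something else, mostly with a low value. They report only what shows in the picture. A call takes as long as a camera call. They do not tell look-alikes from the thing itself.
- look_for(target, picture): "point" ([column, row] in pixels, amid what is visible of it).
- tip_of(target, picture): "point" ([column, row] in pixels: a listed point, or the origin of a listed thing).
The state is a dict: "clock": time; "joint_pos": joint angles; "qvel": joint speeds; "tau": joint torques, N m; "tcp_pos": TCP position; "orientation": TCP orientation; "wrist_force": force on the tool from outside, world axes, zero at the start; "ft_torque": the same for the moment, N m; "finger_gap": finger opening in m; "grip_force": force on a finger pad.
Only numpy, scipy, OpenCV 4.12 (cv2) and the standard library are available. Lean on these libraries where they do the work, as an engineer would, in place of code of your own. Each camera call takes 0.05 s, during which the arm holds its last target. There are 200 camera calls.

## Working session

There is one attempt and no reset: what is moved stays moved. The work goes in short steps, Python scripts to look and compute and a tool call to move; the robot and the scene stay as the last step left them, time stands still between calls to the robot, and variables do not carry over. Pictures are saved under pics/ and viewed, at most 10 in all, crops included, and the job is handed in when it is done.

Besides the shell and the picture viewer there is one more tool, called after "Request:" as name([rows], argument=value, ...), one row to a line, values as JSON. jog_arm: Moves the arm, as the interface text tells. Its arguments: {"type":"object","properties":{"moves":{"type":"array","items":{"type":"object","properties":{"fingers":{"type":"number"},"slide":{"type":"array","items":{"type":"number"}},"angular":{"type":"array","items":{"type":"number"}}}}},"squeeze":{"type":"number"}},"required":["moves"]}

```bash
mkdir -p pics; cat > h.py <<'E'
from workcell import *
import numpy as np, cv2
def ray(pic,px):
    h=pic["color"].shape[0]; f=h/2/np.tan(np.radians(pic["fovy"])/2)
    d=np.array([(px[0]-pic["cx"])/f,(px[1]-pic["cy"])/f,1.]); T=np.array(pic["world_from_camera"])
    return T[:3,3],T[:3,:3]@d
def at_z(pic,px,z):
    o,d=ray(pic,px); return o+d*(z-o[2])/d[2]
def proj(pic,P):
    h=pic["color"].shape[0]; f=h/2/np.tan(np.radians(pic["fovy"])/2)
    T=np.array(pic["world_from_camera"]); c=T[:3,:3].T@(np.array(P)-T[:3,3]); return [pic["cx"]+f*c[0]/c[2],pic["cy"]+f*c[1]/c[2]]
def save(pic,n,box=None,s=1):
    im=pic["color"][:,:,::-1]
    if box: im=im[box[1]:box[3],box[0]:box[2]]
    cv2.imwrite("pics/"+n,cv2.resize(im,None,fx=s,fy=s,interpolation=cv2.INTER_CUBIC))
E
python3 - <<'E'
from h import *
np.set_printoptions(precision=4,suppress=True)
s=get_state(); print(s)
Z=dict(post_tip=.082,slot=.008,half_mark=.027,lock_mark=.027,orange_center=.009,black_center=.009,cover_grip=.105,cover_rim=0,jar_center=.045,spanner_grip=.005,block_center=.015,base=0)
ps={n:read_camera(n) for n in("side","top")}
for n,p in ps.items():
    save(p,n+"0.png",None,1.5); print(n,p["fovy"],p["cx"],p["cy"],np.array(p["world_from_camera"]))
    for t,z in Z.items():
        for r in tip_of(t,p)[:5]:
            if r["p"]>.15: print(n,t,round(r["p"],2),np.round(r["point"],1),at_z(p,r["point"],z)[:2])
E
```

```text
{'clock': 0.0, 'joint_pos': array([0.9714, 0.314 , 0.045 , 1.3036, 0.    , 1.4312]), 'qvel': array([ 0.0001,  0.0001,  0.0011, -0.0006, -0.0001, -0.0009]), 'tau': array([ -0.0025, -48.0631,  29.8531,   0.0195,  -0.0003,  -0.    ]), 'tcp_pos': array([0.2549, 0.5149, 0.2414]), 'orientation': array([-0.0003,  0.2279,  0.9737, -0.0008]), 'wrist_force': array([0.2564, 0.3361, 0.3522]), 'ft_torque': array([-0.0531, -0.0371, -0.0206]), 'grip_force': 0.0, 'finger_gap': 0.0853217307636214}
side 49.935766628488345 251.7590337602215 190.70850591509108 [[-0.8928 -0.2653  0.364   0.0879]
 [-0.4504  0.5361 -0.7139  1.027 ]
 [-0.0057 -0.8014 -0.5982  0.8881]
 [ 0.      0.      0.      1.    ]]
side post_tip 0.82 [255.4 188.2] [0.5739 0.0472]
side post_tip 0.21 [228.6 259.6] [0.4953 0.367 ]
side slot 0.9 [255.3 210.8] [0.5622 0.0717]
side half_mark 0.89 [246.2 208.2] [0.5849 0.0936]
side lock_mark 0.67 [247.5 198.8] [0.6042 0.0467]
side black_center 0.79 [260.4 172.5] [ 0.6455 -0.1397]
side black_center 0.65 [259.6 190.2] [ 0.5991 -0.0374]
side black_center 0.43 [259.7 151. ] [ 0.7161 -0.2792]
side 
[... 1122 characters left out ...]
49.  200.4] [0.5984 0.0832]
top black_center 0.78 [328.5 187.7] [ 0.6479 -0.1403]
top black_center 0.62 [387.5 200.3] [ 0.6208 -0.3071]
top black_center 0.62 [368.4 164.3] [ 0.7234 -0.2536]
top black_center 0.48 [356.8 197.1] [ 0.6251 -0.2207]
top cover_grip 0.8 [161.1 217.7] [0.5229 0.3017]
top cover_rim 0.64 [171.1 226.2] [0.514 0.298]
top jar_center 0.97 [240.5 146.3] [0.745  0.1154]
top jar_center 0.5 [248.4 210.7] [0.5632 0.0821]
top spanner_grip 0.64 [250.  200.6] [0.5988 0.0805]
top spanner_grip 0.56 [288.1 146.2] [ 0.7665 -0.021 ]
top spanner_grip 0.44 [261.9 194.3] [0.6189 0.0478]
top block_center 0.61 [123.7 262.2] [0.407  0.4137]
top block_center 0.37 [240.  145.1] [0.7586 0.1189]
```

View pics/top0.png

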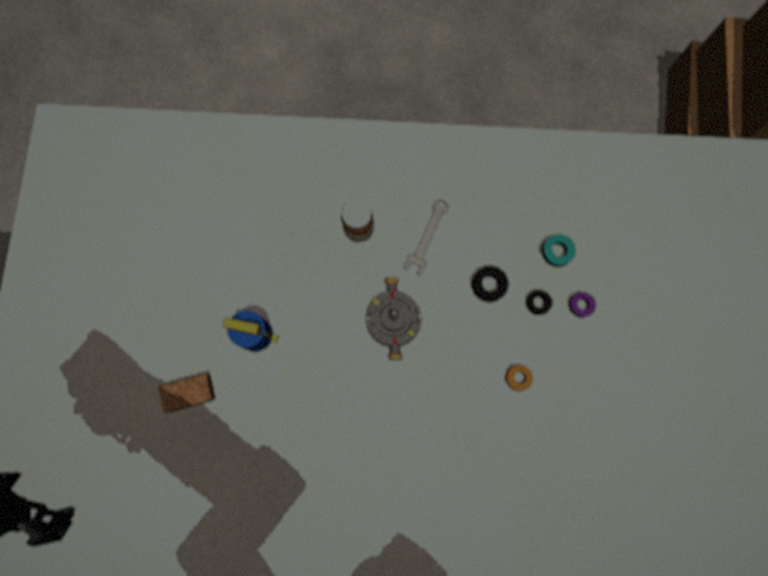

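View pics/side0.png

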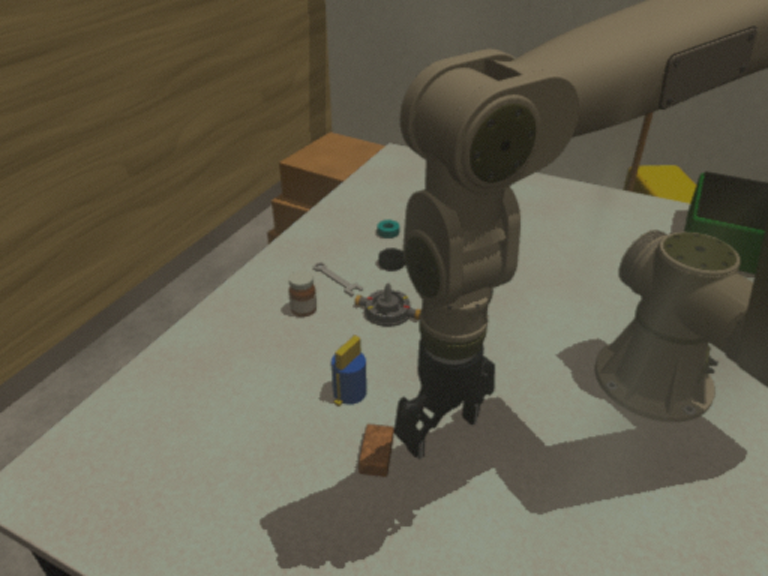

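Black-like candidates in the top picture (native px): large black (327,189), small black (359,201), purple (388,203), turquoise (372,167). The one at (359,201) fits: neither purple nor turquoise, and the smaller of the two black ones. I'll confirm this in a crop and measure everything.

```bash
cat >> h.py <<'E'
from scipy.optimize import least_squares
def circ(x,y,r,z,n=72):
    a=np.linspace(0,2*np.pi,n,endpoint=False); return [(x+r*np.cos(t),y+r*np.sin(t),z) for t in a]
def hullmom(pts):
    m=cv2.moments(cv2.convexHull(np.float32(pts))); return np.array([m["m10"]/m["m00"],m["m01"]/m["m00"]]),m["m00"]
def blob(pic,mask,near,rad):
    yy,xx=np.nonzero(mask); k=np.hypot(xx-near[0],yy-near[1])<rad
    return np.c_[xx,yy][k].astype(float)
def fitcyl(pic,pts,guess,parts):
    # parts: list of (r,z); match hull centroid of the silhouette
    c,a=hullmom(pts)
    f=lambda q: hullmom([proj(pic,P) for r,z in parts for P in circ(q[0],q[1],r,z)])[0]-c
    q=least_squares(f,guess,diff_step=1e-3).x
    return q,a,hullmom([proj(pic,P) for r,z in parts for P in circ(q[0],q[1],r,z)])[1]
E
python3 - <<'E'
from h import *
np.set_printoptions(precision=4,suppress=True)
p=read_camera("top"); im=p["color"]; hsv=cv2.cvtColor(im,cv2.COLOR_RGB2HSV); H,S,V=[hsv[:,:,i].astype(int) for i in range(3)]
a=im[120:260,225:405][:,:,::-1]; cv2.imwrite("pics/crop1.png",cv2.resize(a,None,fx=4,fy=4,interpolation=cv2.INTER_CUBIC))
ring=[(.024,0.),(.024,.018)]
o=blob(p,(H<22)&(S>120),(346,252),16); print("orange",len(o),fitcyl(p,o,[.478,-.186],ring))
for c in((359,201),(327,189)):
    b=blob(p,V<75,c,18); print("black",c,len(b),fitcyl(p,b,[.625,-.22],ring))
b=blob(p,(H>100)&(H<130)&(S>120),(166,220),30); print("blue",len(b),b.min(0),b.max(0))
y=blob(p,(H>20)&(H<35)&(S>120),(166,220),30); m,lab,st,ce=cv2.connectedComponentsWithStats(((H>20)&(H<35)&(S>120)).astype(np.uint8))
for i in range(1,m):
    if st[i,4]>2: 
        q=np.argwhere(lab==i)[:,::-1].astype(np.float32); print("yel",st[i],ce[i], cv2.minAreaRect(q))
m,lab,st,ce=cv2.connectedComponentsWithStats((((H<10)|(H>170))&(S>110)).astype(np.uint8))
for i in range(1,m):
    if st[i,4]>2: print("red",st[i],ce[i],at_z(p,ce[i],.027))
m,lab,st,ce=cv2.connectedComponentsWithStats(((H<20)&(S>90)).astype(np.uint8))
for i in range(1,m):
    if st[i,4]>2: print("cop",st[i],ce[i],at_z(p,ce[i],.02))
E
```

```text
orange 165 (array([ 0.4708, -0.1903]), 204.0, 269.23447323590517)
black (359, 201) 201 (array([ 0.6139, -0.2257]), 216.5, 258.41257922304794)
black (327, 189) 406 (array([ 0.6441, -0.133 ]), 454.5, 248.74415762070566)
blue 351 [152. 207.] [180. 233.]
yel [508  18   3   2   3] [509.      18.3333] ((508.90008544921875, 18.299978256225586), (0.4472135603427887, 2.2360680103302), 63.43495178222656)
yel [470  31   3   2   4] [471.25  31.25] ((471.2000427246094, 31.10001564025879), (2.2360680103302, 0.8944271206855774), 26.56505012512207)
yel [466  33   2   3   3] [466.3333  34.    ] ((466.00006103515625, 34.000003814697266), (1.4142134189605713, 1.4142134189605713), 45.0)
yel [469  37   3   3   4] [470.    37.75] ((469.75006103515625, 37.750003814697266), (0.7071067094802856, 2.8284268379211426), 45.0)
yel [475  37   2   3   3] [475.3333  38.    ] ((475.300048828125, 38.0999870300293), (2.2360680103302, 0.4472135603427887), 63.43495178222656)
yel [505  37   3   2   3] [506.      37.3333] ((506.10003662109375, 37.300010681152344), (2.2360680103302, 0.4472135603427887), 26.56505012512207)
y
[... 9968 characters left out ...]
0.4965 0.029  0.02  ]
cop [337 243  18  17 193] [345.6891 251.2539] [ 0.4707 -0.1882  0.02  ]
cop [106 249  36  26 627] [123.5359 261.6029] [0.4085 0.4127 0.02  ]
cop [  0 326   3   3   4] [  1. 327.] [0.2217 0.7132 0.02  ]
cop [  5 342   4   2   5] [  6.6 342.4] [0.1847 0.6913 0.02  ]
cop [ 40 343   2   2   3] [ 40.3333 343.3333] [0.1875 0.6028 0.02  ]
cop [  9 345   2   3   3] [  9.6667 346.    ] [0.1764 0.6816 0.02  ]
cop [ 25 348   2   3   3] [ 25.3333 349.    ] [0.1715 0.6395 0.02  ]
cop [ 35 351   3   2   3] [ 36.     351.3333] [0.1674 0.6107 0.02  ]
cop [ 24 353   2   2   3] [ 24.3333 353.3333] [0.1608 0.6402 0.02  ]
cop [ 28 352   2   3   3] [ 28.3333 353.    ] [0.1622 0.6299 0.02  ]
```

View pics/crop1.png

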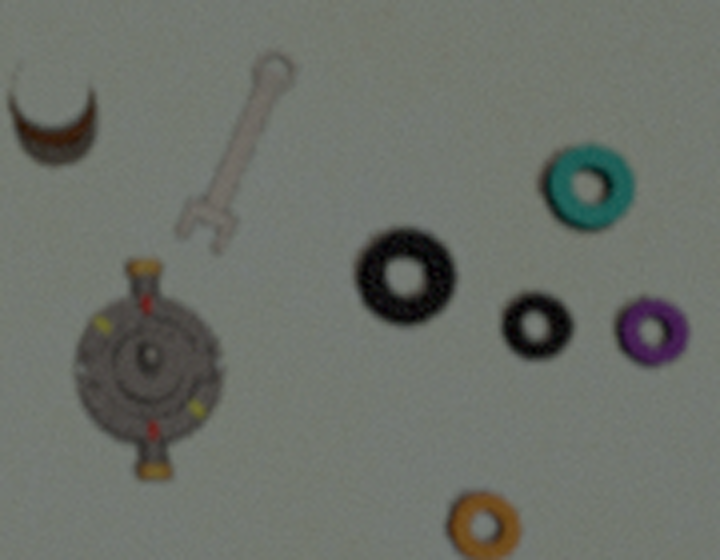

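The crop shows the small plain black ring at crop (537,327) = native (359,201), clearly smaller than the other black one at (327,189). It is the one meant. I'm moving toward the orange ring first.

Request:
jog_arm([
  {"fingers":0,"slide":[-253,-268,20],"angular":[0,0,63.6]},
  {"fingers":0,"slide":[-253,-268,20],"angular":[0,0,63.6]},
  {"fingers":0,"slide":[-253,-268,20],"angular":[0,0,63.6]},
  {"fingers":0,"slide":[-253,-268,20],"angular":[0,0,63.6]},
  {"fingers":0,"slide":[-253,-268,20],"angular":[0,0,63.6]},
  {"fingers":0,"slide":[-253,-268,20],"angular":[0,0,63.6]},
  {"fingers":0,"slide":[-253,-268,20],"angular":[0,0,63.6]},
  {"fingers":0,"slide":[-253,-268,20],"angular":[0,0,63.6]},
  {"fingers":0,"slide":[-253,-268,20],"angular":[0,0,63.6]},
  {"fingers":0,"slide":[-253,-268,20],"angular":[0,0,63.6]},
])

```text
clock: 2.18
tcp_pos: [0.3645, 0.1579, 0.2222]
orientation: [0.001, 0.711, 0.703, -0.0]
wrist_force: [0.4, 0.1, -0.2]
finger_gap: 0.0855
grip_force: 0.0
```

```bash
cat >> h.py <<'E'
from scipy.spatial.transform import Rotation as Ro
np.set_printoptions(precision=4,suppress=True)
def st():
    s=get_state(); q=s["orientation"]; R=Ro.from_quat([q[1],q[2],q[3],q[0]])
    ang=np.degrees(np.arctan2(R.as_matrix()[1,1],R.as_matrix()[0,1]))
    print("t",round(s["clock"],2),"tcp",s["tcp_pos"],"yawY",round(ang,2),"F",s["wrist_force"],"gap",round(s["finger_gap"],4),"grip",round(s["grip_force"],1))
    return s,R
def to(pos,yaw):
    s,R=st(); y=np.radians(yaw); M=np.c_[[np.sin(y),-np.cos(y),0],[np.cos(y),np.sin(y),0],[0,0,-1]]
    print("slide",R.inv().apply((np.array(pos)-s["tcp_pos"])*1000).round(1),"ang",np.degrees((R.inv()*Ro.from_matrix(M)).as_rotvec()).round(2))
E
python3 - <<'E'
from h import *
to([.4708,-.1903,.10],0)
p=read_camera("top");im=p["color"]; hsv=cv2.cvtColor(im,cv2.COLOR_RGB2HSV); H,S,V=[hsv[:,:,i].astype(int) for i in range(3)]
print("half",at_z(p,(250.6,200.8),.027),at_z(p,(274,222),.027),"tip",at_z(p,(262.5,207.5),.082))
# handle: yellow rect incl. visible side
y=blob(p,(H>20)&(H<35)&(S>120),(161,217),14); 
print("handle top",at_z(p,(161,216.9),.12))
b=blob(p,((H>100)&(H<130)&(S>120))|((H>20)&(H<35)&(S>120)),(166,220),30)
L=np.array([.060,.016])/2
def pred(q,pic):
    x,yy,t=q; u=np.array([np.cos(t),np.sin(t)]); v=np.array([-u[1],u[0]])
    P=[proj(pic,P) for r,z in((.033,0),(.033,.085)) for P in circ(x,yy,r,z)]
    for z in(.085,.125):
        for a in(-1,1):
            for c in(-1,1):
                w=np.array([x,yy])+u*a*L[0]+v*c*L[1]; P.append(proj(pic,[w[0],w[1],z]))
    for a in(-1,1):
        for c in(-1,1):
            for z in(0,.008):
                w=np.array([x,yy])+u*a*.042+v*c*.007; P.append(proj(pic,[w[0],w[1],z]))
    return cv2.convexHull(np.float32(P))
def hm(h):
    m=cv2.moments(h); return np.array([m["m10"]/m["m00"],m["m01"]/m["m00"],(m["mu20"]-m["mu02"])/m["m00"],2*m["mu11"]/m["m00"]])
t=hm(cv2.convexHull(np.float32(b)))
w=np.array([1,1,.2,.2])
for t0 in(1.1,1.35,1.6):
    r=least_squares(lambda q:(hm(pred(q,p))-t)*w,[.515,.30,t0],diff_step=1e-3); print("cover",r.x,np.degrees(r.x[2]),r.cost)
s=read_camera("side"); save(p,"top1.png",(130,180,300,260),4)
E
```

```text
t 2.18 tcp [0.3645 0.1579 0.2222] yawY -0.66 F [ 0.3761  0.0823 -0.2108] gap 0.0855 grip 0.0Traceback (most recent call last):
  File "<stdin>", line 2, in <module>
  File "h.py", line 39, in to
    print("slide",R.inv().apply((np.array(pos)-s["tcp_pos"])*1000).round(1),"ang",np.degrees((R.inv()*Ro.from_matrix(M)).as_rotvec()).round(2))
                                                                                                      ~~~~~~~~~~~~~~^^^
  File "scipy/spatial/transform/_rotation.pyx", line 1143, in scipy.spatial.transform._rotation.Rotation.from_matrix
ValueError: Non-positive determinant (left-handed or null coordinate frame) in rotation matrix 0: [[ 0.  1.  0.]
 [-1.  0.  0.]
 [ 0.  0. -1.]].
```

Request:
jog_arm([
  {"slide":[-348,106,100]},
  {"slide":[-348,106,100]},
  {"slide":[-348,106,100]},
  {"slide":[-348,106,100]},
  {"slide":[-348,106,100]},
  {"slide":[-348,106,100]},
  {"slide":[-348,106,100]},
  {"slide":[-348,106,100]},
  {"slide":[-348,106,100]},
  {"slide":[-348,106,100]},
])

```text
schema error: expected keys fingers, slide, angular
```

```bash
sed -i 's/\[\[np.sin(y),-np.cos(y),0\]/[[-np.sin(y),np.cos(y),0]/' h.py
cat > cov.py <<'E'
from h import *
L=np.array([.060,.016])/2
def pred(q,pic):
    x,yy,t=q; u=np.array([np.cos(t),np.sin(t)]); v=np.array([-u[1],u[0]])
    P=[proj(pic,P) for r,z in((.033,0),(.033,.085)) for P in circ(x,yy,r,z)]
    for A,B,zs in((.03,.008,(.085,.125)),(.042,.007,(0,.008))):
        for a in(-1,1):
            for c in(-1,1):
                for z in zs:
                    w=np.array([x,yy])+u*a*A+v*c*B; P.append(proj(pic,[w[0],w[1],z]))
    return cv2.convexHull(np.float32(P))
def hm(h):
    m=cv2.moments(h); return np.array([m["m10"]/m["m00"],m["m01"]/m["m00"],(m["mu20"]-m["mu02"])/m["m00"],2*m["mu11"]/m["m00"]])
def cover(p,near):
    hsv=cv2.cvtColor(p["color"],cv2.COLOR_RGB2HSV); H,S,V=[hsv[:,:,i].astype(int) for i in range(3)]
    b=blob(p,((H>100)&(H<130)&(S>120))|((H>20)&(H<35)&(S>120)),near,30)
    t=hm(cv2.convexHull(np.float32(b))); w=np.array([1,1,.2,.2])
    for t0 in(1.1,1.6):
        r=least_squares(lambda q:(hm(pred(q,p))-t)*w,[.515,.30,t0],diff_step=1e-3); print("cover",len(b),r.x,np.degrees(r.x[2]),r.cost)
E
python3 - <<'E'
from cov import *
p=read_camera("top");im=p["color"]
print("half",at_z(p,(250.6,200.8),.027),at_z(p,(274,222),.027),"tip",at_z(p,(262.5,207.5),.082))
cover(p,(166,220)); s=read_camera("side"); cover(s,(233,247))
hsv=cv2.cvtColor(s["color"],cv2.COLOR_RGB2HSV); H,S,V=[hsv[:,:,i].astype(int) for i in range(3)]
o=blob(s,(H<22)&(S>120),proj(s,[.4708,-.1903,.009]),20); print(len(o))
a=p["color"][160:310,230:400][:,:,::-1];b=s["color"][110:260,180:350][:,:,::-1]
cv2.imwrite("pics/c2.png",cv2.resize(np.hstack([a,b]),None,fx=2.3,fy=2.3,interpolation=cv2.INTER_CUBIC))
to([.4708,-.1903,.012],0)
E
```

```text
half [0.5942 0.0782 0.027 ] [0.5387 0.0105 0.027 ] tip [0.5679 0.0445 0.082 ]
cover 515 [0.5246 0.3009 1.6329] 93.55721859414265 1.7041569037738578
cover 515 [0.5246 0.3009 1.6348] 93.66827926748942 1.7041534999005354
cover 328 [0.5312 0.2877 1.0889] 62.387639997635546 26.577315153399372
cover 328 [0.5313 0.2874 1.1442] 65.55892243743483 26.926634332137244
101
t 2.28 tcp [0.3635 0.1615 0.2225] yawY -0.17 F [-0.2356  0.0234  0.1321] gap 0.0852 grip 0.0
slide [-351.5  108.2  210.4] ang [ 0.03 -0.02 -0.17]
```

View pics/c2.png

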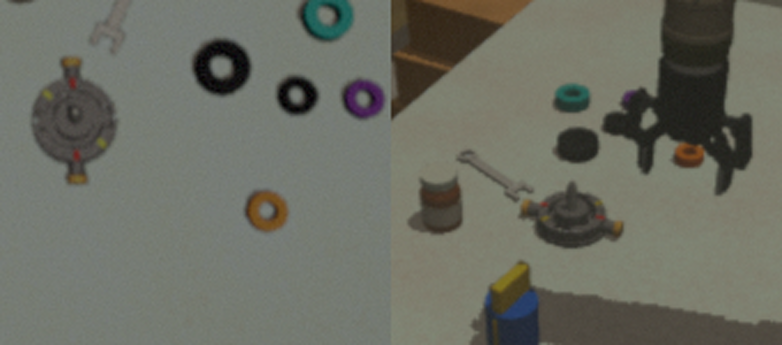

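The left half shows the base at its known spot and both rings untouched. The right half shows the gripper in the side view with no contact. The last move was refused because every row needs all the keys, so I'm sending it again.

Request:
jog_arm([
  {"fingers":0,"slide":[-351,108,140],"angular":[0,0,0]},
  {"fingers":0,"slide":[-351,108,140],"angular":[0,0,0]},
  {"fingers":0,"slide":[-351,108,140],"angular":[0,0,0]},
  {"fingers":0,"slide":[-351,108,140],"angular":[0,0,0]},
  {"fingers":0,"slide":[-351,108,140],"angular":[0,0,0]},
  {"fingers":0,"slide":[-351,108,140],"angular":[0,0,0]},
  {"fingers":0,"slide":[-351,108,140],"angular":[0,0,0]},
  {"fingers":0,"slide":[-351,108,140],"angular":[0,0,0]},
  {"fingers":0,"slide":[-351,108,140],"angular":[0,0,0]},
  {"fingers":0,"slide":[-351,108,140],"angular":[0,0,0]},
])

```text
clock: 3.12
tcp_pos: [0.4732, -0.1907, 0.0807]
orientation: [0.001, 0.707, 0.708, -0.0]
wrist_force: [-0.3, -0.3, 0.5]
finger_gap: 0.0855
grip_force: 0.0
```

```bash
python3 - <<'E'
from cov import *
s=read_camera("side"); 
hsv=cv2.cvtColor(s["color"],cv2.COLOR_RGB2HSV); H,S,V=[hsv[:,:,i].astype(int) for i in range(3)]
c=proj(s,[.4708,-.1903,.009]); c2=proj(s,[.6139,-.2257,.009]); print(c,c2)
o=blob(s,(H<22)&(S>120),c,16); print(len(o),o.mean(0),fitcyl(s,o,[.47,-.19],[(.024,0.),(.024,.018)]))
to([.4708,-.1903,.012],0)
E
```

```text
[np.float64(308.58651429862584), np.float64(177.33954626568516)] [np.float64(277.25022103287205), np.float64(163.4115423652256)]
94 [309.3085 177.0213] (array([ 0.4689, -0.193 ]), 82.0, 126.47571983747184)
t 3.17 tcp [ 0.4734 -0.1917  0.0802] yawY -0.01 F [ 1.9262 -2.4847 -0.1631] gap 0.0856 grip 0.0
slide [ 1.5 -2.7 68.2] ang [ 0.02  0.07 -0.01]
```

Request:
jog_arm([
  {"fingers":0,"slide":[1,-3,40],"angular":[0,0,0]},
  {"fingers":0,"slide":[1,-3,70],"angular":[0,0,0]},
  {"fingers":0,"slide":[1,-3,70],"angular":[0,0,0]},
  {"fingers":0,"slide":[1,-3,70],"angular":[0,0,0]},
  {"fingers":0.3,"slide":[1,-3,70],"angular":[0,0,0]},
  {"fingers":0.6,"slide":[1,-3,70],"angular":[0,0,0]},
  {"fingers":0.6,"slide":[1,-3,70],"angular":[0,0,0]},
  {"fingers":0.6,"slide":[1,-3,70],"angular":[0,0,0]},
  {"fingers":0.6,"slide":[1,-3,70],"angular":[0,0,0]},
  {"fingers":0.6,"slide":[1,-3,70],"angular":[0,0,0]},
], squeeze=40)

```text
clock: 4.0
tcp_pos: [0.47, -0.1874, 0.0147]
orientation: [0.002, 0.707, 0.708, 0.001]
wrist_force: [-1.1, 2.7, 8.9]
finger_gap: 0.0462
grip_force: 39.9
```

Request:
jog_arm([
  {"fingers":0.6,"slide":[0,0,-30],"angular":[0,0,0]},
  {"fingers":0.6,"slide":[0,0,-60],"angular":[0,0,0]},
  {"fingers":0.6,"slide":[0,0,-100],"angular":[0,0,0]},
  {"fingers":0.6,"slide":[0,0,-140],"angular":[0,0,0]},
  {"fingers":0.6,"slide":[0,0,-140],"angular":[0,0,0]},
  {"fingers":0.6,"slide":[0,0,-140],"angular":[0,0,0]},
])

```text
clock: 4.5
tcp_pos: [0.4706, -0.1883, 0.1562]
orientation: [0.004, 0.707, 0.707, 0.001]
wrist_force: [0.2, 0.5, -1.3]
finger_gap: 0.046
grip_force: 41.7
```

```bash
python3 - <<'E'
from cov import *
s=read_camera("side");p=read_camera("top")
to([.567,.0445,.14],0)
T=get_state()["tcp_pos"]; im=[]
for q in(p,s):
    c=np.array(proj(q,T)).astype(int); print(c); im.append(cv2.resize(q["color"][c[1]-40:c[1]+35,c[0]-38:c[0]+37][:,:,::-1],None,fx=5,fy=5,interpolation=cv2.INTER_CUBIC))
cv2.imwrite("pics/c3.png",np.hstack(im))
E
```

```text
t 4.6 tcp [ 0.4682 -0.1869  0.1525] yawY 0.06 F [ 0.4276  0.2522 -1.321 ] gap 0.0461 grip 41.7
slide [231.3  99.   12.5] ang [0.04 0.02 0.06]
[357 249]
[312 144]
```

View pics/c3.png

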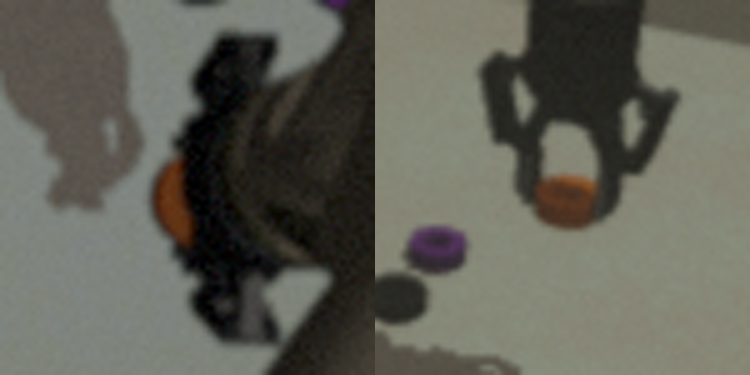

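The top half of the picture shows the orange ring peeking out on the +y side of the fingers, around crop (170,205). The side half shows it held level at (567,202). Next I'll work out where the ring sits relative to the TCP.

```bash
cat >> h.py <<'E'
def edge(pic,mask,ext,axis,fn,x,z0,guess):
    """ring y from extreme pixel of its mask along an image axis"""
    from scipy.optimize import brentq
    f=lambda y: fn(np.array([proj(pic,P) for z in(z0,z0+.018) for P in circ(x,y,.024,z)])[:,axis])-ext
    return brentq(f,guess-.03,guess+.03)
def heldy(mask_fn,x,z0,y0):
    for n in("top","side"):
        p=read_camera(n); hsv=cv2.cvtColor(p["color"],cv2.COLOR_RGB2HSV); H,S,V=[hsv[:,:,i].astype(int) for i in range(3)]
        b=blob(p,mask_fn(H,S,V),proj(p,[x,y0,z0+.009]),16); print(n,len(b),b.min(0),b.max(0))
        if n=="top": print("y from left edge",edge(p,b,b[:,0].min()-.5,0,np.min,x,z0,y0))
        else:
            for fn,v in((np.min,b[:,1].min()-.5),(np.max,b[:,1].max()+.5)): print("y from side",edge(p,b,v,1,fn,x,z0,y0))
E
python3 - <<'E'
from h import *
s,R=st(); x,y,z=s["tcp_pos"]
heldy(lambda H,S,V:(H<22)&(S>110),x,z-.0147,y); st()
E
```

```text
t 4.6 tcp [ 0.4682 -0.1869  0.1525] yawY 0.06 F [ 0.4276  0.2522 -1.321 ] gap 0.0461 grip 41.7
top 121 [349. 234.] [373. 260.]
y from left edge -0.19241410362978606
side 98 [307. 141.] [318. 150.]
y from side -0.184260335151757
y from side -0.19500684860288695
t 4.7 tcp [ 0.4673 -0.1864  0.151 ] yawY 0.05 F [-0.5001 -0.2561 -1.1476] gap 0.0458 grip 41.7
```

Request:
jog_arm([
  {"fingers":0.6,"slide":[234,100,0],"angular":[0,0,0]},
  {"fingers":0.6,"slide":[234,100,0],"angular":[0,0,0]},
  {"fingers":0.6,"slide":[234,100,0],"angular":[0,0,0]},
  {"fingers":0.6,"slide":[234,100,0],"angular":[0,0,0]},
  {"fingers":0.6,"slide":[234,100,0],"angular":[0,0,0]},
  {"fingers":0.6,"slide":[234,100,0],"angular":[0,0,0]},
  {"fingers":0.6,"slide":[234,100,20],"angular":[0,0,0]},
  {"fingers":0.6,"slide":[234,100,30],"angular":[0,0,0]},
  {"fingers":0.6,"slide":[234,100,30],"angular":[0,0,0]},
  {"fingers":0.6,"slide":[234,100,30],"angular":[0,0,0]},
])

```text
clock: 5.53
tcp_pos: [0.5661, 0.0464, 0.1204]
orientation: [-0.002, 0.707, 0.707, -0.002]
wrist_force: [-0.8, -0.6, -0.9]
finger_gap: 0.0459
grip_force: 41.7
```

```bash
python3 - <<'E'
from h import *
s,R=st(); x,y,z=s["tcp_pos"]
heldy(lambda H,S,V:(H<22)&(S>110),x,z-.0147,y); to([.567,.048,.090],0)
p=read_camera("side"); a=read_camera("top"); im=[]
for q in(a,p):
    c=np.array(proj(q,[x,y,z-.03])).astype(int); im.append(cv2.resize(q["color"][c[1]-45:c[1]+45,c[0]-45:c[0]+45][:,:,::-1],None,fx=4.4,fy=4.4,interpolation=cv2.INTER_CUBIC))
cv2.imwrite("pics/c4.png",np.hstack(im))
E
```

```text
t 5.53 tcp [0.5661 0.0464 0.1204] yawY 0.01 F [-0.7506 -0.5515 -0.8809] gap 0.0459 grip 41.7Traceback (most recent call last):
  File "<stdin>", line 3, in <module>
  File "h.py", line 48, in heldy
    b=blob(p,mask_fn(H,S,V),proj(p,[x,y0,z0+.009]),16); print(n,len(b),b.min(0),b.max(0))
                                                                       ~~~~~^^^
    return umr_minimum(a, axis, None, out, keepdims, initial, where)
ValueError: zero-size array to reduction operation minimum which has no identity
```

Request:
jog_arm([
  {"fingers":0.6,"slide":[1,1,10],"angular":[0,0,0]},
  {"fingers":0.6,"slide":[1,1,20],"angular":[0,0,0]},
  {"fingers":0.6,"slide":[1,1,30],"angular":[0,0,0]},
  {"fingers":0.6,"slide":[1,1,40],"angular":[0,0,0]},
  {"fingers":0.6,"slide":[1,1,45],"angular":[0,0,0]},
  {"fingers":0.6,"slide":[1,1,45],"angular":[0,0,0]},
  {"fingers":0.6,"slide":[1,1,45],"angular":[0,0,0]},
])

```text
clock: 6.17
tcp_pos: [0.5687, 0.0481, 0.0768]
orientation: [-0.0, 0.707, 0.707, -0.0]
wrist_force: [0.6, -0.2, -0.3]
finger_gap: 0.0462
grip_force: 41.7
```

```bash
python3 - <<'E'
from h import *
s,R=st(); x,y,z=s["tcp_pos"]
p=read_camera("side"); c=np.array(proj(p,[x,y,z])).astype(int)
save(p,"c4.png",(c[0]-50,c[1]-45,c[0]+50,c[1]+45),6); to([.567,.048,.049],0)
E
```

```text
t 6.17 tcp [0.5687 0.0481 0.0768] yawY 0.05 F [ 0.6115 -0.2437 -0.2778] gap 0.0462 grip 41.7
t 6.22 tcp [0.5689 0.0481 0.0772] yawY 0.05 F [-0.9147 -0.2975 -0.9561] gap 0.0463 grip 41.6
slide [-0.1 -1.9 28.2] ang [-0.03 -0.01  0.05]
```

View pics/c4.png

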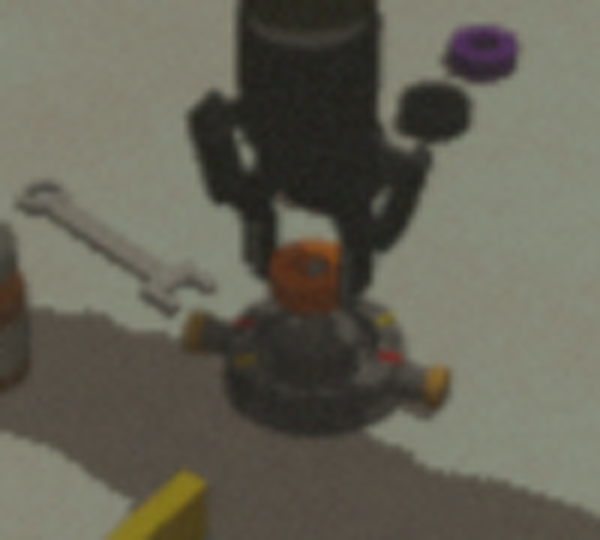

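The picture shows the post tip inside the ring's hole at crop (318,262). There is no contact force, so I'll lower it the rest of the way.

Request:
jog_arm([
  {"fingers":0.6,"slide":[0,-1,10],"angular":[0,0,0]},
  {"fingers":0.6,"slide":[0,-1,18],"angular":[0,0,0]},
  {"fingers":0.6,"slide":[0,-1,24],"angular":[0,0,0]},
  {"fingers":0.6,"slide":[0,-1,27],"angular":[0,0,0]},
  {"fingers":0.6,"slide":[0,-1,28],"angular":[0,0,0]},
  {"fingers":0.6,"slide":[0,-1,28],"angular":[0,0,0]},
])

```text
clock: 6.72
tcp_pos: [0.5681, 0.0481, 0.0491]
orientation: [-0.0, 0.707, 0.707, 0.0]
wrist_force: [-0.6, 0.9, -0.1]
finger_gap: 0.0457
grip_force: 41.7
```

Request:
jog_arm([
  {"fingers":0.2,"slide":[0,0,0],"angular":[0,0,0]},
  {"fingers":0.2,"slide":[0,0,0],"angular":[0,0,0]},
  {"fingers":0.2,"slide":[0,0,0],"angular":[0,0,0]},
  {"fingers":0.1,"slide":[0,0,-40],"angular":[0,0,0]},
  {"fingers":0.1,"slide":[0,0,-80],"angular":[0,0,0]},
  {"fingers":0,"slide":[-40,0,-90],"angular":[0,0,0]},
  {"fingers":0,"slide":[-80,10,-90],"angular":[0,0,0]},
  {"fingers":0,"slide":[-120,20,-90],"angular":[0,0,0]},
  {"fingers":0,"slide":[-160,30,-90],"angular":[0,0,0]},
  {"fingers":0,"slide":[-200,40,-90],"angular":[0,0,0]},
])

```text
clock: 7.55
tcp_pos: [0.6088, -0.1537, 0.14]
orientation: [0.001, 0.707, 0.708, 0.0]
wrist_force: [0.8, 0.6, 0.6]
finger_gap: 0.0854
grip_force: 0.0
```

```bash
python3 - <<'E'
from h import *
p=read_camera("top"); s=read_camera("side"); ring=[(.024,0.034),(.024,.052)]
for q,n in((p,"top"),(s,"side")):
    hsv=cv2.cvtColor(q["color"],cv2.COLOR_RGB2HSV); H,S,V=[hsv[:,:,i].astype(int) for i in range(3)]
    c=proj(q,[.567,.0445,.045]); b=blob(q,(H<22)&(S>120),c,11); print(n,c,len(b),b.mean(0),fitcyl(q,b,[.567,.045],ring))
    try:
        b=blob(q,V<75,proj(q,[.614,-.226,.009]),13); print(n,"black",len(b),fitcyl(q,b,[.614,-.226],[(.024,0.),(.024,.018)]))
    except Exception as e: print(e)
to([.614,-.226,.10],0)
E
```

```text
top [np.float64(262.27737407876964), np.float64(210.0865109334325)] 226 [262.2611 209.3319] (array([0.5693, 0.0447]), 242.0, 259.7075418505119)
top black 133 (array([ 0.6222, -0.2054]), 139.5, 255.9464838549029)
side [np.float64(257.6135880504727), np.float64(197.21206104106673)] 108 [257.3333 198.25  ] (array([0.5679, 0.044 ]), 119.0, 159.2609705433715)
side black 141 (array([ 0.6166, -0.2282]), 222.5, 111.75681382114999)
t 7.65 tcp [ 0.61   -0.1583  0.1394] yawY -0.32 F [0.3552 0.2442 0.4527] gap 0.0854 grip 0.0
slide [-67.6   4.3  39.6] ang [ 0.16  0.16 -0.32]
```

Request:
jog_arm([
  {"fingers":0,"slide":[-40,4,20],"angular":[0,0,0]},
  {"fingers":0,"slide":[-69,4,50],"angular":[0,0,0]},
  {"fingers":0,"slide":[-69,4,80],"angular":[0,0,0]},
  {"fingers":0,"slide":[-69,4,80],"angular":[0,0,0]},
  {"fingers":0,"slide":[-69,4,80],"angular":[0,0,0]},
  {"fingers":0,"slide":[-69,4,80],"angular":[0,0,0]},
])

```text
clock: 8.15
tcp_pos: [0.6127, -0.2199, 0.0605]
orientation: [0.0, 0.706, 0.708, 0.0]
wrist_force: [0.0, -0.5, 0.7]
finger_gap: 0.0851
grip_force: 0.0
```

```bash
python3 - <<'E'
from h import *
to([.614,-.227,.016],0)
E
```

```text
t 8.15 tcp [ 0.6127 -0.2199  0.0605] yawY 0.11 F [ 0.0146 -0.4863  0.7088] gap 0.0851 grip 0.0
slide [-7.1  1.2 44.5] ang [ 0.03 -0.01  0.11]
```

Request:
jog_arm([
  {"fingers":0,"slide":[-7,1,20],"angular":[0,0,0]},
  {"fingers":0,"slide":[-7,1,44],"angular":[0,0,0]},
  {"fingers":0,"slide":[-7,1,44],"angular":[0,0,0]},
  {"fingers":0,"slide":[-7,1,44],"angular":[0,0,0]},
  {"fingers":0.3,"slide":[-7,1,44],"angular":[0,0,0]},
  {"fingers":0.6,"slide":[-7,1,44],"angular":[0,0,0]},
  {"fingers":0.6,"slide":[-7,1,44],"angular":[0,0,0]},
  {"fingers":0.6,"slide":[-7,1,44],"angular":[0,0,0]},
  {"fingers":0.6,"slide":[-7,1,44],"angular":[0,0,0]},
], squeeze=40)

```text
clock: 8.9
tcp_pos: [0.6146, -0.2281, 0.0178]
orientation: [0.001, 0.707, 0.708, 0.001]
wrist_force: [-1.2, 2.6, 7.5]
finger_gap: 0.0462
grip_force: 39.8
```

Request:
jog_arm([
  {"fingers":0.6,"slide":[0,0,-30],"angular":[0,0,0]},
  {"fingers":0.6,"slide":[0,0,-60],"angular":[0,0,0]},
  {"fingers":0.6,"slide":[0,0,-100],"angular":[0,0,0]},
  {"fingers":0.6,"slide":[0,0,-140],"angular":[0,0,0]},
  {"fingers":0.6,"slide":[0,0,-140],"angular":[0,0,0]},
  {"fingers":0.6,"slide":[0,0,-140],"angular":[0,0,0]},
])

```text
clock: 9.4
tcp_pos: [0.6156, -0.229, 0.1599]
orientation: [0.004, 0.707, 0.707, 0.001]
wrist_force: [1.0, -1.0, -0.5]
finger_gap: 0.0463
grip_force: 41.1
```

```bash
python3 - <<'E'
from h import *
to([.5678,.0445,.16],0)
E
```

```text
t 9.4 tcp [ 0.6156 -0.229   0.1599] yawY 0.06 F [ 1.0387 -1.0302 -0.549 ] gap 0.0463 grip 41.1
slide [273.5 -47.5  -1.5] ang [0.42 0.21 0.06]
```

Request:
jog_arm([
  {"fingers":0.6,"slide":[271,-47,0],"angular":[0,0,0]},
  {"fingers":0.6,"slide":[271,-47,0],"angular":[0,0,0]},
  {"fingers":0.6,"slide":[271,-47,0],"angular":[0,0,0]},
  {"fingers":0.6,"slide":[271,-47,0],"angular":[0,0,0]},
  {"fingers":0.6,"slide":[271,-47,0],"angular":[0,0,0]},
  {"fingers":0.6,"slide":[271,-47,0],"angular":[0,0,0]},
  {"fingers":0.6,"slide":[271,-47,0],"angular":[0,0,0]},
  {"fingers":0.6,"slide":[271,-47,20],"angular":[0,0,0]},
  {"fingers":0.6,"slide":[271,-47,40],"angular":[0,0,0]},
  {"fingers":0.6,"slide":[271,-47,40],"angular":[0,0,0]},
])

```text
clock: 10.23
tcp_pos: [0.5624, 0.0442, 0.1107]
orientation: [-0.003, 0.706, 0.708, -0.003]
wrist_force: [-0.7, -0.4, -1.5]
finger_gap: 0.0459
grip_force: 41.2
```

```bash
python3 - <<'E'
from h import *
to([.568,.0425,.093],0)
s,R=st(); x,y,z=s["tcp_pos"]
p=read_camera("side"); c=np.array(proj(p,[x,y,z])).astype(int)
im=p["color"][c[1]-40:c[1]+40,c[0]-50:c[0]+50]; im=np.clip(im.astype(float)*1.6,0,255).astype(np.uint8)
cv2.imwrite("pics/c5.png",cv2.resize(im[:,:,::-1],None,fx=6,fy=6,interpolation=cv2.INTER_CUBIC))
E
```

```text
t 10.23 tcp [0.5624 0.0442 0.1107] yawY 0.15 F [-0.688  -0.4347 -1.549 ] gap 0.0459 grip 41.2
slide [-1.8  5.7 17.7] ang [-0.46 -0.03  0.15]
t 10.23 tcp [0.5624 0.0442 0.1107] yawY 0.15 F [-0.688  -0.4347 -1.549 ] gap 0.0459 grip 41.2
```

View pics/c5.png

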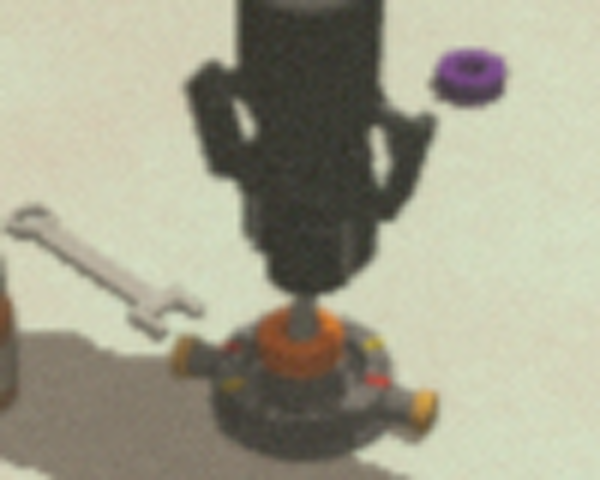

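The picture shows the orange ring seated on the hub at (300,345), and the black ring in the gripper about 6 mm short of the post in x. I'll correct that and lower it.

Request:
jog_arm([
  {"fingers":0.6,"slide":[-1,5,0],"angular":[0,0,0]},
  {"fingers":0.6,"slide":[-1,5,8],"angular":[0,0,0]},
  {"fingers":0.6,"slide":[-1,5,14],"angular":[0,0,0]},
  {"fingers":0.6,"slide":[-1,5,20],"angular":[0,0,0]},
  {"fingers":0.6,"slide":[-1,5,24],"angular":[0,0,0]},
  {"fingers":0.6,"slide":[-1,5,24],"angular":[0,0,0]},
  {"fingers":0.6,"slide":[-1,5,24],"angular":[0,0,0]},
])

```text
clock: 10.87
tcp_pos: [0.5707, 0.042, 0.0909]
orientation: [-0.0, 0.707, 0.707, -0.0]
wrist_force: [-1.3, -0.0, -0.2]
finger_gap: 0.0462
grip_force: 41.2
```

```bash
python3 - <<'E'
from h import *
to([.568,.0425,.070],0)
E
```

```text
t 10.87 tcp [0.5707 0.042  0.0909] yawY 0.04 F [-1.2582 -0.0127 -0.1967] gap 0.0462 grip 41.2
slide [ 0.5 -2.7 20.9] ang [-0.05 -0.01  0.04]
```

Request:
jog_arm([
  {"fingers":0.6,"slide":[0,-3,2],"angular":[0,0,0]},
  {"fingers":0.6,"slide":[0,-3,8],"angular":[0,0,0]},
  {"fingers":0.6,"slide":[0,-3,14],"angular":[0,0,0]},
  {"fingers":0.6,"slide":[0,-3,18],"angular":[0,0,0]},
  {"fingers":0.6,"slide":[0,-3,20],"angular":[0,0,0]},
  {"fingers":0.6,"slide":[0,-3,20],"angular":[0,0,0]},
  {"fingers":0.6,"slide":[0,-3,20],"angular":[0,0,0]},
])

```text
clock: 11.45
tcp_pos: [0.568, 0.0421, 0.0711]
orientation: [-0.0, 0.707, 0.707, -0.0]
wrist_force: [0.9, 0.1, -0.4]
finger_gap: 0.0459
grip_force: 41.2
```

Request:
jog_arm([
  {"fingers":0.2,"slide":[0,0,0],"angular":[0,0,0]},
  {"fingers":0.2,"slide":[0,0,0],"angular":[0,0,0]},
  {"fingers":0.2,"slide":[0,0,0],"angular":[0,0,0]},
  {"fingers":0.1,"slide":[0,0,-40],"angular":[0,0,0]},
  {"fingers":0.1,"slide":[0,0,-80],"angular":[0,0,0]},
  {"fingers":0,"slide":[-35,0,-100],"angular":[0,0,0]},
  {"fingers":0,"slide":[-70,0,-110],"angular":[0,0,0]},
  {"fingers":0,"slide":[-110,0,-110],"angular":[0,0,0]},
  {"fingers":0,"slide":[-110,0,-110],"angular":[0,0,0]},
])

```text
clock: 12.2
tcp_pos: [0.5696, -0.0741, 0.183]
orientation: [0.003, 0.709, 0.705, 0.0]
wrist_force: [0.2, -0.2, -0.2]
finger_gap: 0.0857
grip_force: 0.0
```

```bash
python3 - <<'E'
from cov import *
p=read_camera("top"); s=read_camera("side"); st(); im=[]
for q,n,cc in((p,"top",(166,220)),(s,"side",(233,247))):
    hsv=cv2.cvtColor(q["color"],cv2.COLOR_RGB2HSV); H,S,V=[hsv[:,:,i].astype(int) for i in range(3)]
    b=blob(q,V<75,proj(q,[.568,.0445,.061]),9); print(n,len(b),fitcyl(q,b,[.568,.0445],[(.024,.052),(.024,.07)]))
    c=cc; im.append(cv2.resize(q["color"][c[1]-32:c[1]+32,c[0]-32:c[0]+32][:,:,::-1],None,fx=6,fy=6,interpolation=cv2.INTER_CUBIC))
    for m,nm in(((H>100)&(H<130)&(S>120),"blue"),((H>20)&(H<35)&(S>120),"yel")):
        b=blob(q,m,cc,28); print(nm,len(b),b.min(0),b.max(0),b.mean(0))
q=s; c=np.array(proj(q,[.568,.0445,.05])).astype(int); im2=[cv2.resize(np.clip(k["color"][c[1]-32:c[1]+32,c[0]-32:c[0]+32][:,:,::-1]*1.6,0,255).astype(np.uint8),None,fx=3,fy=3) for k,c in((s,c),(p,np.array(proj(p,[.568,.0445,.05])).astype(int)))]
cv2.imwrite("pics/c6.png",np.vstack([np.hstack(im),np.hstack(im2+[np.zeros((192,384,3),np.uint8)])]))
E
```

```text
t 12.3 tcp [ 0.5683 -0.0696  0.1816] yawY -0.14 F [ 0.4767  0.5653 -0.4012] gap 0.0854 grip 0.0
top 256 (array([0.5681, 0.0445]), 236.5, 268.89950551919173)
blue 350 [152. 207.] [180. 232.] [166.5857 221.2629]
yel 162 [149. 213.] [184. 226.] [163.2593 217.8827]
side 210 (array([0.5652, 0.0502]), 198.0, 162.4349671654636)
blue 109 [222. 236.] [242. 248.] [235.9908 243.3028]
yel 222 [223. 224.] [239. 269.] [231.3243 236.1577]
```

View pics/c6.png

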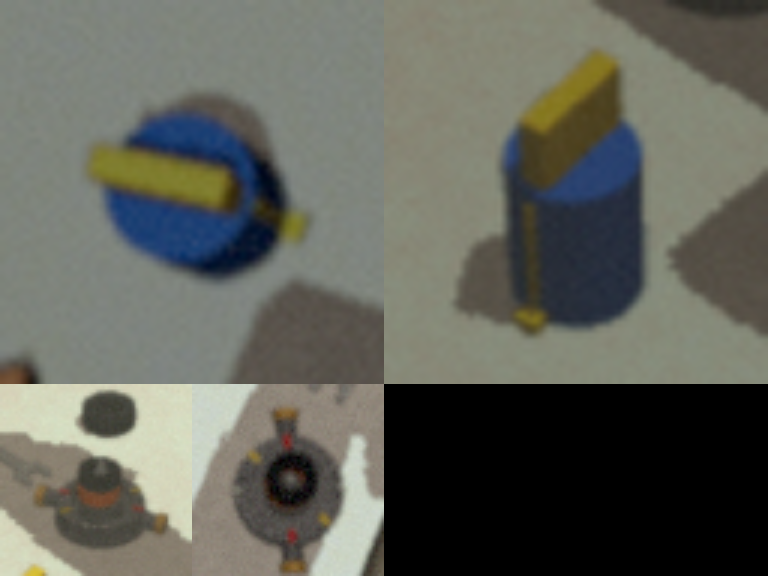

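The upper pictures show the handle clear, with top-view ends near (149.2,215.0) and (172.8,220.5) and a lug at (182.8,225.5). The lower ones show the black ring seated on the orange one, concentric with the post.

```bash
python3 - <<'E'
from h import *
p=read_camera("top"); s=read_camera("side")
A,B=at_z(p,(149.2,215),.125),at_z(p,(172.8,220.5),.125); d=A-B
print("top",A,B,(A+B)/2,np.linalg.norm(d),np.degrees(np.arctan2(d[1],d[0])))
A,B=at_z(s,(225.8,235.3),.125),at_z(s,(238.3,224.5),.125); d=A-B
print("side",A,B,(A+B)/2,np.linalg.norm(d),np.degrees(np.arctan2(d[1],d[0])))
print("cup top",at_z(p,(164,219.3),.085),"lug",at_z(p,(182.8,225.5),.004))
print("side cup top",at_z(s,((572-384)/6+201,160/6+215),.085),"lug",at_z(s,((531-384)/6+201,318/6+215),.006))
to([.522,.301,.20],-13)
E
```

```text
top [0.5255 0.3271 0.125 ] [0.515  0.2666 0.125 ] [0.5203 0.2969 0.125 ] 0.06137879218778487 80.19521999577783
side [0.5244 0.3273 0.125 ] [0.515  0.2735 0.125 ] [0.5197 0.3004 0.125 ] 0.05461419368862966 80.04739671993825
cup top [0.5218 0.2989 0.085 ] lug [0.5174 0.2645 0.004 ]
side cup top [0.518  0.3051 0.085 ] lug [0.5256 0.3374 0.006 ]
t 12.4 tcp [ 0.5679 -0.0675  0.181 ] yawY 0.04 F [-0.3366  0.3227  0.643 ] gap 0.0856 grip 0.0
slide [368.6 -45.6 -18.7] ang [-0.04 -0.03 13.04]
```

Request:
jog_arm([
  {"fingers":0,"slide":[367,-48,-20],"angular":[0,0,10]},
  {"fingers":0,"slide":[367,-48,-20],"angular":[0,0,10]},
  {"fingers":0,"slide":[367,-48,-20],"angular":[0,0,10]},
  {"fingers":0,"slide":[367,-48,-20],"angular":[0,0,10]},
  {"fingers":0,"slide":[367,-48,-20],"angular":[0,0,10]},
  {"fingers":0,"slide":[367,-48,-20],"angular":[0,0,10]},
  {"fingers":0,"slide":[367,-48,-20],"angular":[0,0,10]},
  {"fingers":0,"slide":[367,-48,-20],"angular":[0,0,10]},
  {"fingers":0,"slide":[367,-48,-20],"angular":[0,0,10]},
  {"fingers":0,"slide":[367,-48,-20],"angular":[0,0,10]},
])

```text
clock: 13.23
tcp_pos: [0.5171, 0.307, 0.2013]
orientation: [-0.001, 0.763, 0.647, 0.001]
wrist_force: [-0.4, -0.6, -0.1]
finger_gap: 0.0853
grip_force: 0.0
```

Request:
jog_arm([
  {"fingers":0.2,"slide":[0,0,0],"angular":[0,0,0]},
  {"fingers":0.2,"slide":[0,0,0],"angular":[0,0,0]},
  {"fingers":0.2,"slide":[0,0,0],"angular":[0,0,0]},
])

```text
clock: 13.48
tcp_pos: [0.5194, 0.2985, 0.201]
orientation: [-0.0, 0.766, 0.643, -0.001]
wrist_force: [-0.5, -0.1, -1.6]
finger_gap: 0.0683
grip_force: 0.0
```

```bash
python3 - <<'E'
from h import *
to([.520,.299,.101],-9.9)
E
```

```text
t 13.48 tcp [0.5194 0.2985 0.201 ] yawY -9.95 F [-0.5154 -0.0991 -1.5602] gap 0.0683 grip 0.0
slide [  0.7   0.6 100. ] ang [-0.04  0.04 -0.05]
```

Request:
jog_arm([
  {"fingers":0.2,"slide":[1,1,40],"angular":[0,0,0]},
  {"fingers":0.2,"slide":[1,1,80],"angular":[0,0,0]},
  {"fingers":0.2,"slide":[1,1,100],"angular":[0,0,0]},
  {"fingers":0.2,"slide":[1,1,100],"angular":[0,0,0]},
  {"fingers":0.2,"slide":[1,1,100],"angular":[0,0,0]},
  {"fingers":0.5,"slide":[1,1,100],"angular":[0,0,0]},
  {"fingers":0.7,"slide":[1,1,100],"angular":[0,0,0]},
  {"fingers":0.9,"slide":[1,1,100],"angular":[0,0,0]},
  {"fingers":1,"slide":[1,1,100],"angular":[0,0,0]},
  {"fingers":1,"slide":[1,1,100],"angular":[0,0,0]},
], squeeze=40)

```text
clock: 14.32
tcp_pos: [0.522, 0.3002, 0.1029]
orientation: [0.0, 0.766, 0.643, 0.001]
wrist_force: [0.2, -0.2, 3.8]
finger_gap: 0.0151
grip_force: 41.3
```

Request:
jog_arm([
  {"fingers":1,"slide":[0,0,0],"angular":[0,0,0]},
  {"fingers":1,"slide":[0,0,0],"angular":[0,0,0]},
  {"fingers":1,"slide":[0,0,0],"angular":[0,0,0]},
  {"fingers":1,"slide":[0,0,0],"angular":[0,0,0]},
], squeeze=90)

```text
clock: 14.65
tcp_pos: [0.522, 0.3002, 0.103]
orientation: [0.001, 0.766, 0.643, 0.001]
wrist_force: [0.6, -0.8, 6.4]
finger_gap: 0.0149
grip_force: 88.2
```

```bash
python3 - <<'E'
from h import *
to([.568,.0445,.25],5.8)
E
```

```text
t 14.65 tcp [0.522  0.3002 0.103 ] yawY -9.94 F [ 0.5954 -0.7585  6.3713] gap 0.0149 grip 88.2
slide [-243.8   89.8 -147.1] ang [  0.16  -0.06 -15.74]
```

Request:
jog_arm([
  {"fingers":1,"slide":[0,0,-30],"angular":[0,0,0]},
  {"fingers":1,"slide":[0,0,-60],"angular":[0,0,0]},
  {"fingers":1,"slide":[0,0,-90],"angular":[0,0,0]},
  {"fingers":1,"slide":[0,0,-120],"angular":[0,0,0]},
  {"fingers":1,"slide":[0,0,-120],"angular":[0,0,0]},
  {"fingers":1,"slide":[0,0,-120],"angular":[0,0,0]},
  {"fingers":1,"slide":[0,0,-120],"angular":[0,0,0]},
])

```text
clock: 15.23
tcp_pos: [0.5205, 0.2997, 0.2203]
orientation: [-0.0, 0.766, 0.643, -0.001]
wrist_force: [-0.2, -0.0, -2.9]
finger_gap: 0.0146
grip_force: 88.7
```

```bash
python3 - <<'E'
from h import *
to([.568,.0445,.22],5.8)
E
```

```text
t 15.23 tcp [0.5205 0.2997 0.2203] yawY -9.93 F [-0.1978 -0.0026 -2.9474] gap 0.0146 grip 88.7
slide [-243.2   90.8    0.4] ang [ -0.07   0.03 -15.73]
```

Request:
jog_arm([
  {"fingers":1,"slide":[-35,13,0],"angular":[0,0,-3]},
  {"fingers":1,"slide":[-70,26,0],"angular":[0,0,-6]},
  {"fingers":1,"slide":[-105,39,0],"angular":[0,0,-9]},
  {"fingers":1,"slide":[-140,52,0],"angular":[0,0,-12]},
  {"fingers":1,"slide":[-175,65,0],"angular":[0,0,-15.7]},
  {"fingers":1,"slide":[-210,78,0],"angular":[0,0,-15.7]},
  {"fingers":1,"slide":[-243,91,0],"angular":[0,0,-15.7]},
  {"fingers":1,"slide":[-243,91,0],"angular":[0,0,-15.7]},
  {"fingers":1,"slide":[-243,91,0],"angular":[0,0,-15.7]},
  {"fingers":1,"slide":[-243,91,0],"angular":[0,0,-15.7]},
])

```text
clock: 16.07
tcp_pos: [0.5676, 0.0448, 0.2195]
orientation: [-0.002, 0.671, 0.741, -0.001]
wrist_force: [0.5, -1.5, -1.2]
finger_gap: 0.0149
grip_force: 88.4
```

```bash
cat > cm.py <<'E'
from h import *
def mk(pic,q):
    "silhouette mask of blue cup (held at lower edge z0) vs. image: y,x from side view"
E
python3 - <<'E'
from h import *
s,R=st(); p=read_camera("side"); t=read_camera("top"); im=[]
for q in(t,p):
    c=np.array(proj(q,[.568,.0445,.08])).astype(int)
    im.append(cv2.resize(np.clip(q["color"][c[1]-50:c[1]+40,c[0]-45:c[0]+45][:,:,::-1]*1.4,0,255).astype(np.uint8),None,fx=4.4,fy=4.4,interpolation=cv2.INTER_CUBIC)); print(c)
cv2.imwrite("pics/c7.png",np.hstack(im))
hsv=cv2.cvtColor(p["color"],cv2.COLOR_RGB2HSV); H,S,V=[hsv[:,:,i].astype(int) for i in range(3)]
b=blob(p,(H>100)&(H<130)&(S>70),proj(p,[.568,.0445,.16]),28); z0=s["tcp_pos"][2]-.103
print(b.min(0),b.max(0),len(b),fitcyl(p,b,[.568,.0445],[(.033,z0),(.033,z0+.085)]))
P=np.array([proj(p,Q) for z in(z0,z0+.085) for Q in circ(.568,.0445,.033,z)]); print(P.min(0),P.max(0))
to([.568,.0445,.19],5.8)
E
```

```text
t 16.07 tcp [0.5676 0.0448 0.2195] yawY 5.71 F [ 0.4619 -1.5439 -1.2193] gap 0.0149 grip 88.4
[262 207]
[257 188]
[249. 154.] [267. 184.] 302 (array([0.566 , 0.0428]), 495.0, 648.6413391183596)
[246.8985 151.9001] [268.0436 185.6704]
t 16.17 tcp [0.5678 0.0459 0.2202] yawY 5.84 F [ 0.4079 -0.2156 -1.9104] gap 0.0149 grip 88.4
slide [-1.4  0.1 30.2] ang [-0.12 -0.04  0.04]
```

View pics/c7.png

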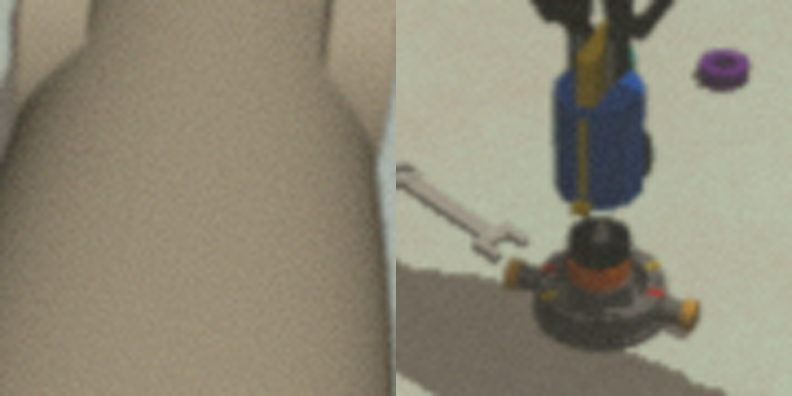

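The side half shows the cover upright just above the black ring, with its lug stripe at (583,160) facing the +y slot. It is centred on the post to about 1 mm, so I'll lower it in stages.

Request:
jog_arm([
  {"fingers":1,"slide":[-1,1,10],"angular":[0,0,0]},
  {"fingers":1,"slide":[-1,1,20],"angular":[0,0,0]},
  {"fingers":1,"slide":[-1,1,30],"angular":[0,0,0]},
  {"fingers":1,"slide":[-1,1,40],"angular":[0,0,0]},
  {"fingers":1,"slide":[-1,1,50],"angular":[0,0,0]},
  {"fingers":1,"slide":[-1,1,60],"angular":[0,0,0]},
  {"fingers":1,"slide":[-1,1,70],"angular":[0,0,0]},
  {"fingers":1,"slide":[-1,1,75],"angular":[0,0,0]},
  {"fingers":1,"slide":[-1,1,75],"angular":[0,0,0]},
  {"fingers":1,"slide":[-1,1,75],"angular":[0,0,0]},
])

```text
clock: 17.0
tcp_pos: [0.5697, 0.0438, 0.146]
orientation: [-0.0, 0.671, 0.742, -0.0]
wrist_force: [0.1, -0.2, -1.4]
finger_gap: 0.015
grip_force: 88.4
```

```bash
python3 - <<'E'
from h import *
to([.5685,.0445,.122],5.8)
E
```

```text
t 17.0 tcp [0.5697 0.0438 0.146 ] yawY 5.75 F [ 0.0909 -0.2434 -1.4478] gap 0.015 grip 88.4
slide [ 0.8 -1.1 24. ] ang [-0.03 -0.01 -0.05]
```

Request:
jog_arm([
  {"fingers":1,"slide":[1,-1,5],"angular":[0,0,0]},
  {"fingers":1,"slide":[1,-1,10],"angular":[0,0,0]},
  {"fingers":1,"slide":[1,-1,15],"angular":[0,0,0]},
  {"fingers":1,"slide":[1,-1,20],"angular":[0,0,0]},
  {"fingers":1,"slide":[1,-1,24],"angular":[0,0,0]},
  {"fingers":1,"slide":[1,-1,24],"angular":[0,0,0]},
  {"fingers":1,"slide":[1,-1,24],"angular":[0,0,0]},
])

```text
clock: 17.58
tcp_pos: [0.5681, 0.0447, 0.1219]
orientation: [-0.0, 0.671, 0.742, -0.0]
wrist_force: [-1.0, 0.4, -1.0]
finger_gap: 0.015
grip_force: 89.2
```

Inside the lips with no contact. I'll lower it to the floor now.

Request:
jog_arm([
  {"fingers":1,"slide":[0,0,3],"angular":[0,0,0]},
  {"fingers":1,"slide":[0,0,6],"angular":[0,0,0]},
  {"fingers":1,"slide":[0,0,9],"angular":[0,0,0]},
  {"fingers":1,"slide":[0,0,11],"angular":[0,0,0]},
  {"fingers":1,"slide":[0,0,11],"angular":[0,0,0]},
  {"fingers":1,"slide":[0,0,11],"angular":[0,0,0]},
  {"fingers":1,"slide":[0,0,11],"angular":[0,0,0]},
])

```text
clock: 18.17
tcp_pos: [0.5682, 0.0448, 0.111]
orientation: [-0.0, 0.671, 0.742, -0.0]
wrist_force: [-2.9, -0.2, -0.2]
finger_gap: 0.0151
grip_force: 89.5
```

```bash
python3 - <<'E'
from h import *
to([.5685,.0445,.112],-39.2)
E
```

```text
t 18.17 tcp [0.5682 0.0448 0.111 ] yawY 5.75 F [-2.8862 -0.1773 -0.2383] gap 0.0151 grip 89.5
slide [-0.3  0.2 -1. ] ang [-0.06  0.02 44.95]
```

Request:
jog_arm([
  {"fingers":1,"slide":[0,0,0],"angular":[0,0,5]},
  {"fingers":1,"slide":[0,0,0],"angular":[0,0,10]},
  {"fingers":1,"slide":[0,0,0],"angular":[0,0,15]},
  {"fingers":1,"slide":[0,0,0],"angular":[0,0,20]},
  {"fingers":1,"slide":[0,0,0],"angular":[0,0,25]},
  {"fingers":1,"slide":[0,0,0],"angular":[0,0,30]},
  {"fingers":1,"slide":[0,0,0],"angular":[0,0,34]},
  {"fingers":1,"slide":[0,0,0],"angular":[0,0,38]},
  {"fingers":1,"slide":[0,0,0],"angular":[0,0,40]},
  {"fingers":1,"slide":[0,0,0],"angular":[0,0,40]},
])

```text
clock: 19.0
tcp_pos: [0.5684, 0.045, 0.1111]
orientation: [-0.0, 0.884, 0.467, -0.0]
wrist_force: [-3.4, -0.2, -0.8]
finger_gap: 0.0148
grip_force: 89.4
```

```bash
python3 - <<'E'
from h import *
to([.5685,.0445,.112],-39.2); print(get_state()["ft_torque"])
p=read_camera("side"); s,R=st()
c=np.array(proj(p,[.568,.0445,.07])).astype(int)
save(p,"c8.png",(c[0]-45,c[1]-40,c[0]+45,c[1]+40),7)
E
```

```text
t 19.0 tcp [0.5684 0.045  0.1111] yawY -34.28 F [-3.3619 -0.1812 -0.8155] gap 0.0148 grip 89.4
slide [-0.3  0.3 -0.9] ang [-0.04  0.    4.92]
[0.0345 0.8813 0.0787]
t 19.05 tcp [0.5684 0.0449 0.1111] yawY -34.18 F [-2.8558  0.9959 -0.6949] gap 0.0149 grip 89.4
```

View pics/c8.png

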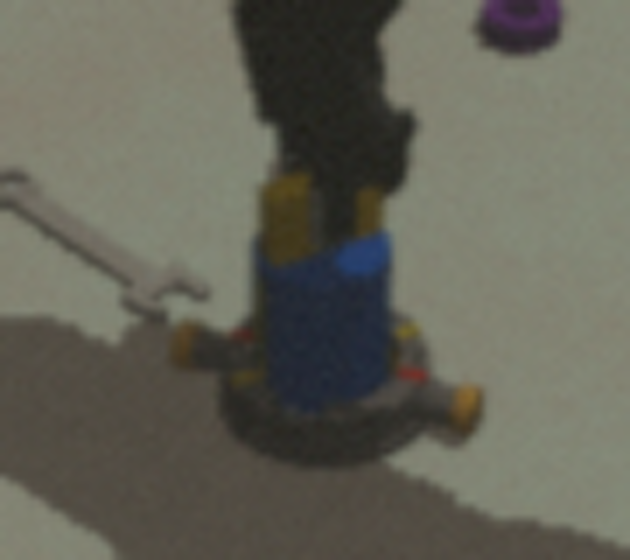

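The picture shows the cover seated in the collar and turned with the gripper; its stripe at (258,300) is almost over the yellow mark at (250,378). One last 5° turn remains.

Request:
jog_arm([
  {"fingers":1,"slide":[0,0,0],"angular":[0,0,3]},
  {"fingers":1,"slide":[0,0,0],"angular":[0,0,5]},
  {"fingers":1,"slide":[0,0,0],"angular":[0,0,5]},
  {"fingers":1,"slide":[0,0,0],"angular":[0,0,5]},
  {"fingers":1,"slide":[0,0,0],"angular":[0,0,5]},
  {"fingers":1,"slide":[0,0,0],"angular":[0,0,5]},
])

```text
clock: 19.55
tcp_pos: [0.5685, 0.0448, 0.1112]
orientation: [-0.0, 0.903, 0.429, -0.0]
wrist_force: [-4.2, 1.0, -1.0]
finger_gap: 0.0147
grip_force: 89.4
```

```bash
python3 - <<'E'
from h import *
s,R=st()
if abs(Ro.identity().magnitude())<1 and s["grip_force"]>60: print(hand_in())
E
```

```text
t 19.55 tcp [0.5685 0.0448 0.1112] yawY -39.19 F [-4.1971  1.0193 -0.9602] gap 0.0147 grip 89.4
the job is handed in; nothing more can be done
None
```

The job is handed in: the orange then the black ring are home on the post, and the cover is down in the collar, turned about 45° clockwise to the yellow marks by the gripper's measured angle, with the handle still held at 19.6 s; hand-in gave no verdict.

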